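# Clip a drilled core into the bench core clamp and pump the clamp up onto it

## Robot

A 6-joint arm with a two-finger parallel gripper is mounted at the origin on the work surface. World frame = base frame: x ahead of the robot, y to its left, z up, the work surface at z = 0. Lengths are in m, angles in degrees, forces in N, time in s.
With the tool pointing down it reaches from about 0.375 to 0.9 m from the base axis. Payload 3.1 kg.
Tool frame: the origin (TCP) lies on the centre line of the jaws, within the pads' length; the fingertips stand 17 mm ahead of it and the grasp point (between the pads) lies 2 mm behind it; z points along the fingers, y is the line along which they close (so a half turn about z gives the same grasp; the last joint's range is limited). The gripper opens to 87 mm and grips with 3 to 60 N. Pads are 19 mm wide; open, the fingers measure 117 mm over their backs; the gripper's body (75 mm by 190 mm) begins 51 mm behind the grasp point.
Start: joints at [-81.274, 30.224, 82.088, -0, 67.689, -10.227], TCP at [0.203, -0.591, 0.24] pointing down, gripper open.
Joint ranges: [-176.69, 176.69], [-43.24, 126.21], [12.49, 139.97], [-82, 262], [0, 151.66], [-163.58, 163.58]. Speed limits (degrees/s): [159.86, 159.86, 180, 180, 180, 180].

## Interface

Orientations are given as a 3x3 rotation matrix whose columns are the frame's x, y, z axes.
In Python, from rig import bot, imaging, finder gives the robot as it stands. The module is installed in compiled form; this text tells all that it offers.
- The arm moves only by the tool play_rows, never from a script. Its argument "motion" is a list that holds one entry, the list of rows, each a list of 6 numbers: the shift along the tool's x, y, z in m, then the turn, a rotation vector about the tool's x, y, z in degrees. In form: [[[dx, dy, dz, wx, wy, wz], ...]]. A call has 1 to 8 rows; each row is the pose to reach, as a shift and turn from the pose commanded when the call began, along the tool's axes at that moment; what a row does not reach only later rows make up. A row lasts 1/12 s, in which the tool goes at most 41.7 mm and 7.16 degrees, less where a joint would pass 70% of its speed; a pose out of reach is approached as far as the arm can. A call with a gripper value outside its range is refused whole. "fingers" is the finger opening in m, from 0 to 0.087, set as the call begins (left out, the last holds). The fingers move at their own pace and stop on an object; the grip force is fixed at half the most. Time passes only in rows, so rows that repeat a pose let the fingers close. It gives the time, the measured TCP pose, the force, the opening and the grip force at its end, in the units of the state.
- bot.read_state(): the state, without advancing time (a new reading comes with each control period).
- imaging.capture(name): name is "scene" or "top"; returns a dict with "frame" (420x560x3 uint8, red, green, blue), "camera_matrix" (3x3 intrinsics, pixels), "k1" (the pictures are not rectified: a ray, as slopes to the right and down, at radius r is drawn at 1 + k1 r^2 times it, then the intrinsics apply), "R" (3x3) and "t" (3): a world point X has camera coordinates R X + t. Camera axes: x right, y down, z forward; pixel columns grow to the right and rows downward; lengths in m; the calibration is good to about 2 mm. A picture is of the moment at which its call begins. There is no depth.
- bot.hand_in(): hands the job in; it is judged then, once.
Trained networks look in the newest picture that a camera, given by its name, has taken for a name from the list of things; names that differ only in an ending like _2 or _b are one class to them, and where a whole thing is asked for, a point or a joint stands for the part that bears it (a point fixed in the world has none). Each returns a list of dicts, best first, with "confidence" (0 to 1); they miss things now and then, are a little off and sometimes report something else, mostly with a low value. They report only what shows in the picture. A call takes as long as a camera call. They do not tell look-alikes from the thing itself.
- finder.recognise(camera, name): "at" ([x, y, z] in m, in world coordinates, good to about 4 mm: the middle of the surface that is visible of it).
- finder.outline_of(camera, name): "pixels" (420x560 bool, what is visible of it).
The state is a dict: "time_s": time; "joint_positions": joint angles; "qvel": joint speeds; "tau": joint torques, N m; "position": TCP position; "tcp_rot": TCP orientation; "force": force on the tool from outside, world axes, zero at the start; "moment": the same for the moment, N m; "opening": opening from 0.0 (shut) to 1.0 (fully open); "grasp_force": force on a finger pad.
Only numpy, scipy, OpenCV 4.12 (cv2) and the standard library are available. Lean on these libraries where they do the work, as an engineer would, in place of code of your own. Each camera call takes 0.05 s, during which the arm holds its last target. There are 200 camera calls.

## Task

Take the whole drilled core (the longer of the two on the wooden rest) and press it down past the sprung jaw until it sits fully home in the fork clips of the core clamp, clear of the pressure pad, and let go of it. Then pump the clamp's trigger towards its fixed grip post, stroke after stroke, until the sprung pressure pad meets the core and pins it against the anvil, and finish while still squeezing the trigger, with the pad pushed about halfway in on its spring and never hard enough to bottom it and crush the core. Move the pad only with the trigger, and leave the other things where they are.

Things in the scene. Friction and masses are not known exactly. Their poses are not given: they have to be found in the camera images.
- core: Whole drilled core: plain grey concrete cylinder, 30 mm diameter, 130 mm long, about 0.2 kg. Origin at its middle on its axis, x along it. It starts lying in one of the two grooves (which one varies) of a wooden rest, axis 37 mm above the table; its middle 55 mm is free on both sides and below (rest board top at 10 mm), so fingers can straddle it from above.
- offcut: The broken-off shorter core: same grey cylinder, 30 mm diameter but only 88 mm long, in the other groove of the rest, 76 mm beside the whole core. Leave it. Origin at its middle on its axis, x along it.
- clamp: Core clamp, bolted down: dark steel base plate 335 x 84 mm, top at 12 mm. Origin on the table under the middle of the fork clips; +x along the core's place to the anvil, -x to the ram and trigger, z up. The grey ratchet head covers x -222 to -138, y -22 to 22 mm, up to z 85 mm (97 mm under the grip post). The ram's tail sticks out behind it to x -272 mm.
- fork (a point): Where the middle of the seated core's axis belongs, 60 mm above the table. Two aluminium fork clips 45 mm either side of it along clamp x (14 mm thick), slots 34 mm wide, open on top, floor 45 mm up; flared lip on the -y prong to 76 mm. Between the forks there are only the base plate and the jaw's hinge bar (clamp y = 30 mm, up to z = 28 mm).
- keeper (a joint): Sprung hinged jaw: two steel hooks 90 mm apart on one hinge bar on the +y side of the forks, noses 5 mm over the slot, sloped on top, hook tops 90 mm above the table. rad, 0 = closed; pushing the core straight down at its middle swings it out to about 0.12 and it snaps back to 0 over the seated core. Takes about 8 to 18 N.
- anvil: The fixed dark steel end stop of the clamp. Its face is the plane x = 72 mm in the clamp frame, 25 mm either side of y = 0. Origin equals the clamp's origin.
- pad_face: The steel pressure disc at the front of the ram, 30 mm diameter, 6 mm thick, on a brass plunger. Its origin is not a useful point: use pad_front.
- pad_front (a point): Centre of the pressure disc's front face, which meets the core's end. It stands at x = -112 mm + ram - pad in the clamp frame.
- rack: The ram itself: steel rod of 14 mm diameter with a row of ratchet teeth on top (8 mm pitch), and a 22 mm sleeve at its front. Not to be pushed by hand. Origin is not a useful point.
- ram (a joint): How far the ram has been pumped towards the core, m, 0 to 0.078; starts at 0 to 0.018. Friction (3 N) holds it where it is left; trigger strokes push it on and the ratchet slips on the return. No holding dog: let go with the pad compressed and it springs back until about 3 N are left.
- pad (a joint): How far the pressure pad is pushed in on its spring, m: 0 free, 0.012 bottomed. Spring 2 N per mm, so halfway (0.006) is 12 N on the core. Seen as the gap between the disc and the steel sleeve behind it closing from 12 mm.
- trigger_post: The trigger: black upright post, 12 mm thick (clamp x), 26 mm wide (clamp y), from 83 to 138 mm above the table. At rest its rear face is at x = -200 mm in the clamp frame; it slides towards +x. Its origin is the clamp's origin shifted by the stroke.
- trigger (a joint): Trigger stroke, m: 0 at rest (spring returned) to 0.022 fully squeezed. The return spring takes 2 to 4 N, the ram 3 N more, and the pad spring adds its own force once it meets the core. The ratchet picks up the ram somewhere in the first 10 mm of stroke. Once the pad has met the core, one fresh stroke can press it in by 5 to 11 mm.
- squeeze (a point): Fixed point 115 mm above the table midway between trigger post and fixed grip post at rest, x = -173 mm in the clamp frame. The black grip post is 14 mm thick (x -160 to -146 mm), 26 mm wide, top at 138 mm. Width over both posts: 54 mm at rest, 32 mm fully squeezed; 50 mm free before and behind them above z 100 mm.
- puck_a: Black asphalt specimen, 100 mm diameter, 63 mm high, standing beyond the clamp; a bystander. Origin under its centre.
- puck_b: Black asphalt specimen, 100 mm diameter, 58 mm high, standing to the right, past the clamp's tail; a bystander. Origin under its centre.
- mould: Open steel ring mould, 76 mm diameter, 75 mm high; a bystander. Origin under its centre.
- tin: Small aluminium moisture tin, 66 mm diameter, 50 mm high; a bystander. Origin under its centre.
- brush: Hand brush lying beyond the clamp; a bystander.
- spanner: Steel spanner lying to the robot's right; a bystander.
Not all that is in view belongs to the job. What is shaped like the core but orange or red is not meant.

How it is judged (in metres and radians):
On the way, in this order (a step that is already met when the one before it is completed fails the run):
1. the whole core sits home in both fork clips under the closed sprung jaw, let go (z of core in the frame of clamp between 0.056 and 0.0635 m and y of core in the frame of clamp between -0.005 and 0.005 m and angle between the x axis of core and the x axis of clamp, either way round below 0.07 rad and value of joint keeper below 0.06 rad and contact force between the fingers and core below 0.3 N), for 0.2 s.
2. the trigger, pushed by the fingers, has brought the pad onto the core (z of core in the frame of clamp between 0.056 and 0.0635 m and y of core in the frame of clamp between -0.005 and 0.005 m and angle between the x axis of core and the x axis of clamp, either way round below 0.07 rad and value of joint keeper below 0.06 rad and contact force between pad_face and core above 1 N and contact force between the fingers and trigger_post above 1 N), for 0.1 s.
At the end, for the whole second after the job is handed in: Core home in the fork clips (axis 56 to 63.5 mm up, within 5 mm of the middle and 4 degrees, jaw under 0.06 rad), the pad pressing it with 4.5 to 20 N (pad in about 2.3 to 10 mm), the anvil bearing over 3 N, fingers pressing the trigger with over 4 N and off the core (all of step 1 and contact force between pad_face and core between 4.5 and 20 N and contact force between core and anvil above 3 N and contact force between the fingers and trigger_post above 4 N); the arm keeps its last pose, push and grip.
It fails at once if the core is crushed: the pad presses it with more than 30 N (bottomed) (contact force between pad_face and core above 30 N).
It fails at once if the pad or ram is pushed by hand instead of by the trigger (contact force between the fingers and pad_face above 2 N or contact force between the fingers and rack above 2 N).
It fails at once if another thing is disturbed by more than 3 cm (distance of any of offcut, puck_a, puck_b, mould, tin, brush, spanner from where it was at the start of the episode above 0.03 m).
It also fails if it takes over 61 s, if anything falls off the work surface, if the arm or the gripper's body presses on something with over 40 N, if the wrist force passes 120 N, or if a joint passes its speed limit or range.

## Working session

There is one attempt and no reset: what is moved stays moved. The work goes in short steps, Python scripts to look and compute and a tool call to move; the robot and the scene stay as the last step left them, time stands still between calls to the robot, and variables do not carry over. Pictures are saved under pics/ and viewed, at most 10 in all, crops included, and the job is handed in when it is done.

Besides the shell and the picture viewer there is one more tool, called after "Call:" by a JSON object that holds its "op" and its "data", one argument or row to a line. play_rows: Moves the arm, as the interface text tells. Its arguments: {"type":"object","properties":{"motion":{"type":"array"},"fingers":{"type":"number"}},"required":["motion"]}

```bash
mkdir -p pics; cat > h.py <<'E'
import numpy as np, cv2
from rig import bot, imaging, finder
def cap(n,save=None):
    c=imaging.capture(n)
    if save: cv2.imwrite(f'pics/{save}.png',c['frame'][:,:,::-1])
    return c
def proj(c,X):
    X=np.atleast_2d(X); p=X@np.array(c['R']).T+c['t']; s=p[:,:2]/p[:,2:]
    s=s*(1+c['k1']*(s**2).sum(1,keepdims=True)); K=np.array(c['camera_matrix'])
    return s@K[:2,:2].T+K[:2,2]
def ray(c,uv):
    K=np.array(c['camera_matrix']); d=np.array([c['k1'],0,0,0,0.])
    s=cv2.undistortPoints(np.array(uv,float).reshape(-1,1,2),K,d).reshape(-1,2)
    R=np.array(c['R']); o=-R.T@np.array(c['t']); return o,np.c_[s,np.ones(len(s))]@R
def onz(c,uv,z):
    o,d=ray(c,uv); return o+d*((z-o[2])/d[:,2])[:,None]
E
python3 - <<'E'
from h import *
for n in('scene','top'):
    c=cap(n,n+'0'); R=np.array(c['R']); print(n,'cam',(-R.T@c['t']).round(3),'look',R[2].round(2),c['k1'])
    for k in('core','offcut','clamp','keeper','anvil','pad_face','rack','trigger_post','puck_a','mould','tin','brush','spanner'):
        r=finder.recognise(n,k); print(k,[(np.round(q['at'],3).tolist(),round(q['confidence'],2)) for q in r[:4]])
s=bot.read_state();print(s['time_s'],s['position'],s['tcp_rot'],s['force'])
E
```

```text
scene cam [0.879 0.644 1.274] look [-0.25 -0.46 -0.85] -0.09601967495686439
core [([0.334, 0.339, 0.028], 0.77), ([0.288, 0.514, 0.026], 0.74), ([0.484, 0.317, 0.053], 0.72), ([0.331, -0.073, 0.021], 0.7)]
offcut [([0.758, -0.23, 0.019], 0.71), ([0.56, 0.316, 0.048], 0.7), ([0.618, 0.117, 0.075], 0.61)]
clamp [([0.567, -0.015, 0.012], 0.73), ([0.56, -0.067, 0.063], 0.16)]
keeper []
anvil [([0.617, 0.116, 0.072], 0.78)]
pad_face []
rack []
trigger_post [([0.542, -0.151, 0.122], 0.64)]
puck_a [([0.674, -0.417, 0.057], 0.86), ([0.62, 0.118, 0.074], 0.74), ([0.775, -0.046, 0.064], 0.65)]
mould [([0.415, 0.131, 0.044], 0.91), ([0.675, -0.416, 0.055], 0.41)]
tin [([0.569, -0.018, 0.012], 0.74), ([0.733, 0.193, 0.024], 0.65), ([0.671, -0.415, 0.055], 0.62)]
brush [([0.757, -0.23, 0.015], 0.84), ([0.674, -0.415, 0.055], 0.41)]
spanner [([0.495, -0.414, 0.007], 0.83)]
top cam [0.268 0.046 1.456] look [ 0.18  0.01 -0.98] 0.030561006423631833
core [([0.478, 0.315, 0.047], 0.79), ([0.285, 0.502, 0.027], 0.63), ([0.337, -0.076, 0.027], 0.61), ([0.329, 0.335, 0.031], 0.6)]
offcut [([0.546, 0.306, 0.05], 0.59)]
clamp [([0.561, -0.037, 0.013], 0.85)]
keeper [([0.569, 0.036, 0.03], 0.56)]
anvil [([0.608, 0.105, 0.082], 0.43), ([0.49, -0.416, 0.01], 0.23)]
pad_face []
rack [([0.551, 0.307, 0.05], 0.72), ([0.54, -0.138, 0.067], 0.67), ([0.56, -0.035, 0.011], 0.16)]
trigger_post [([0.535, -0.155, 0.134], 0.49)]
puck_a [([0.668, -0.435, 0.054], 0.75), ([0.762, -0.057, 0.066], 0.74)]
mould [([0.424, 0.137, 0.065], 0.64)]
tin [([0.746, 0.201, 0.022], 0.71)]
brush [([0.753, -0.244, 0.016], 0.86)]
spanner [([0.487, -0.412, 0.013], 0.59)]
1.4 [ 0.20301095 -0.59108677  0.23958379] [[ 9.45780376e-01  3.24806835e-01 -2.17028552e-05]
 [ 3.24806833e-01 -9.45780374e-01 -6.93434726e-05]
 [-4.30493684e-05  5.85344599e-05 -9.99999997e-01]] [-0.03995333  0.32968962 -0.37285304]
```

View pics/scene0.png

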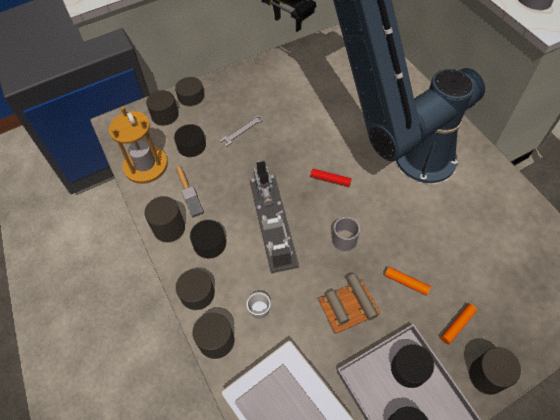

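View pics/top0.png

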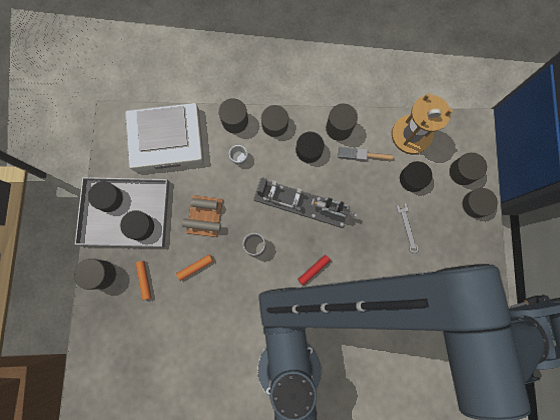

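Scene: the clamp runs from (263,170) (trigger) to (283,260) (anvil). The whole core is at (362,297) and the offcut at (337,305). In the top view the whole core is the lower one at (203,225). Next I zoom in and get the outlines.

```bash
python3 - <<'E'
from h import *
import pickle
out={}
for n in('scene','top'):
    c=cap(n); print(n,np.array(c['camera_matrix']).round(1).tolist())
    d={'cam':c}
    for k in('core','offcut','clamp','anvil','trigger_post','rack','keeper','pad_face','fork'):
        r=finder.outline_of(n,k); d[k]=[(q['confidence'],q['pixels']) for q in r]
        for q in r[:5]:
            v,u=np.nonzero(q['pixels']); print(k,round(q['confidence'],2),len(u),'u',u.min(),u.max(),'v',v.min(),v.max())
    out[n]=d
pickle.dump(out,open('o.pkl','wb'))
a=out['scene']['cam']['frame'][155:275,240:305]; b=out['top']['cam']['frame'][170:235,248:365]
a=cv2.resize(a[:,:,::-1],None,fx=5,fy=5,interpolation=cv2.INTER_CUBIC)
b=cv2.resize(b[:,:,::-1],None,fx=4,fy=4,interpolation=cv2.INTER_CUBIC)
cc=out['scene']['cam']['frame'][265:335,310:385][:,:,::-1]; cc=cv2.resize(cc,None,fx=4,fy=4,interpolation=cv2.INTER_CUBIC)
W=np.zeros((600,800,3),np.uint8); W[:600,:325]=a; W[:260,330:798]=b; W[300:580,330:630]=cc
cv2.imwrite('pics/z1.png',W)
E
```

```text
scene [[476.9, 0.0, 287.2], [0.0, 476.9, 210.1], [0.0, 0.0, 1.0]]
core 0.83 382 u 311 350 v 169 185
core 0.66 468 u 386 429 v 267 294
core 0.59 550 u 347 377 v 273 319
offcut 0.81 375 u 327 348 v 290 324
clamp 0.71 2946 u 250 298 v 162 272
anvil 0.81 328 u 272 290 v 247 267
trigger_post 0.61 90 u 257 265 v 162 173
rack 0.68 2772 u 251 297 v 161 272
rack 0.6 92 u 257 265 v 162 173
rack 0.55 86 u 262 270 v 187 199
keeper 0.57 101 u 278 291 v 211 247
pad_face 0.55 41 u 264 272 v 199 205
fork 0.59 130 u 262 272 v 186 205
fork 0.56 2751 u 250 298 v 161 272
top [[409.9, 0.0, 276.9], [0.0, 409.9, 210.8], [0.0, 0.0, 1.0]]
core 0.87 318 u 298 327 v 255 284
core 0.82 293 u 137 150 v 262 298
core 0.76 327 u 182 220 v 218 230
core 0.52 353 u 176 212 v 254 279
offcut 0.47 234 u 191 217 v 198 208
clamp 0.59 2336 u 253 356 v 178 227
anvil 0.32 186 u 242 264 v 233 256
trigger_post 0.55 54 u 337 343 v 201 211
rack 0.71 133 u 316 355 v 201 216
keeper 0.69 6 u 269 293 v 197 206
keeper 0.64 122 u 317 355 v 201 216
keeper 0.33 146 u 243 264 v 233 255
keeper 0.15 2234 u 254 355 v 178 226
fork 0.68 2198 u 255 355 v 179 226
```

View pics/z1.png

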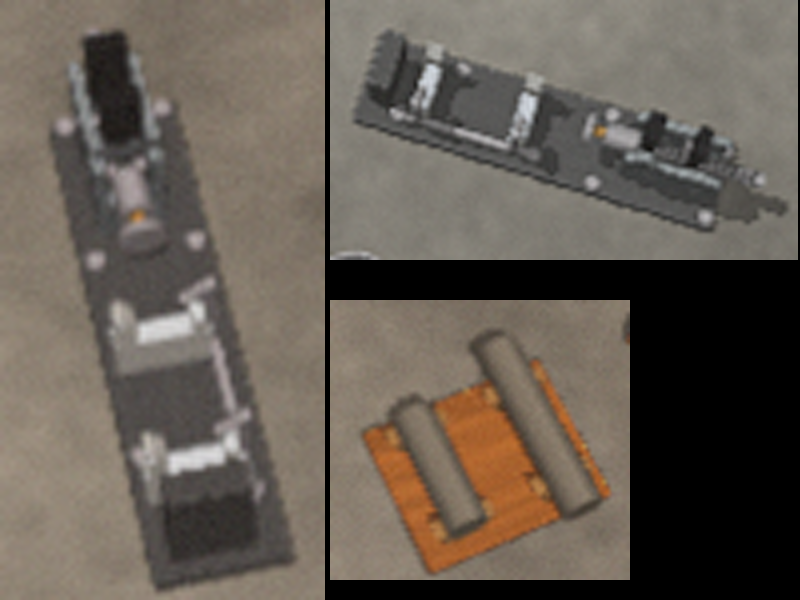

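The zoom shows the white fork floors at (137-190,318-345) and (168-215,448-472), with the posts black. In the top crop the posts are at (655,130) and (703,145). I fit the poses jointly in both views and overlay the result.

```bash
cat > fit.py <<'E'
from h import *
import pickle
from scipy.optimize import least_squares, minimize
o=pickle.load(open('o.pkl','rb')); S=o['scene'];T=o['top']
def cyl(p,L):
    x,y,z,a=p; th=np.linspace(0,2*np.pi,40); d=np.array([np.cos(a),np.sin(a),0]); e=np.array([-d[1],d[0],0])
    ring=.015*(np.outer(np.cos(th),e)+np.outer(np.sin(th),[0,0,1])); return np.r_[ring+d*L/2,ring-d*L/2]+[x,y,z]
def mask(c,P,k=4):
    q=cv2.convexHull(((proj(c,P)+.5)*k*16).round().astype(np.int32)); m=np.zeros((420*k,560*k),np.uint8)
    cv2.fillConvexPoly(m,q,255,shift=4); return cv2.resize(m,(560,420),interpolation=cv2.INTER_AREA)/255.
def fitcyl(ms,L,p0,free=True):
    def f(p):
        return sum(np.abs(mask(c['cam'],cyl(p,L))-m).sum() for c,m in ms)
    s=np.array([.01,.01,.005,.1]); sim=np.vstack([p0]+[p0+s*np.eye(4)[i] for i in range(4)])
    r=minimize(f,p0,method='Nelder-Mead',options=dict(initial_simplex=sim,xatol=1e-4,fatol=.1)); return r.x,r.fun
def pick(d,k,lo,hi):
    return next(m for _,m in d[k] if lo<np.nonzero(m)[1].mean()<hi and m.sum()<900)
mc=[(S,pick(S,'core',350,375)),(T,pick(T,'core',195,210))]
for q in ([mc[0]],[mc[1]],mc):
  x,f=fitcyl(q,.13,np.array([.48,.316,.037,1.4])); print('core',x.round(4),f)
x,f=fitcyl([(S,S['offcut'][0][1]),(T,T['offcut'][0][1])],.088,np.array([.55,.306,.037,1.4])); print('off',x.round(4),f)
a=lambda X,Y:((X+.5)/5-.5+240,(Y+.5)/5-.5+155)
b=lambda X,Y:((X-330+.5)/4-.5+248,(Y+.5)/4-.5+170)
pk=[(S,a(163,331),(-45,0,45)),(S,a(192,460),(45,0,45)),(T,b(428,86),(45,0,45)),(T,b(523,112),(-45,0,45)),
 (T,b(655,127),(-153,0,138)),(T,b(703,143),(-194,0,138))]
def W(p,X):
    c,s=np.cos(p[2]),np.sin(p[2]); X=np.atleast_2d(X)/1000; return np.c_[X[:,0]*c-X[:,1]*s+p[0],X[:,0]*s+X[:,1]*c+p[1],X[:,2]]
def res(p,which=None): return np.concatenate([(proj(c['cam'],W(p,X))-u).ravel() for c,u,X in pk])
if __name__=='__main__':
  r=least_squares(res,[.57,.03,1.3]); p=r.x; print('clamp',p.round(4),np.degrees(p[2]),r.fun.reshape(-1,2).round(1).tolist())
  np.save('p.npy',p)
E
cat > ov.py <<'E'
from fit import *
import sys
p=np.load('p.npy')
def box(x0,x1,y0,y1,z0,z1): return [W(p,[(x,y,z) for x,y in((x0,y0),(x1,y0),(x1,y1),(x0,y1),(x0,y0))]) for z in(z0,z1)]
B=[(box(-52,-38,-17,17,45,45),(0,0,255)),(box(38,52,-17,17,45,45),(0,0,255)),(box(-160,-146,-13,13,97,138),(0,255,0)),(box(-200,-188,-13,13,85,138),(0,255,255)),
 (box(-222,113,-42,42,12,12),(255,0,255)),(box(-222,-138,-22,22,85,85),(255,255,0)),(box(72,72,-25,25,12,76),(255,128,0))]
def dr(c,x0,y0,x1,y1,k):
    im=cv2.resize(c['frame'][y0:y1,x0:x1][:,:,::-1],None,fx=k,fy=k,interpolation=cv2.INTER_CUBIC)
    for L,col in B:
        for l in L: cv2.polylines(im,[(((proj(c,l)-[x0,y0]+.5)*k-.5)*16).round().astype(np.int32)],False,col,1,cv2.LINE_AA,4)
    return im
C=np.zeros((600,800,3),np.uint8); C[:,:325]=dr(S['cam'],240,155,305,275,5); C[:260,330:798]=dr(T['cam'],248,170,365,235,4)
cv2.imwrite(f'pics/{sys.argv[1]}.png',C)
E
python3 fit.py; python3 ov.py z2 >/dev/null
```

```text
core [0.4776 0.3164 0.0406 1.4662] 37.6078431372549
core [0.4778 0.3177 0.0362 1.4685] 25.807843137254903
core [0.4774 0.3168 0.04   1.4675] 65.85098039215686
off [0.5518 0.3095 0.0406 1.4393] 64.64313725490196
clamp [0.5909 0.0292 1.2839] 73.5641470038988 [[0.1, -0.1], [0.6, 0.3], [-0.1, -0.9], [0.4, 0.2], [0.2, 0.2], [0.2, -0.1]]
```

View pics/z2.png

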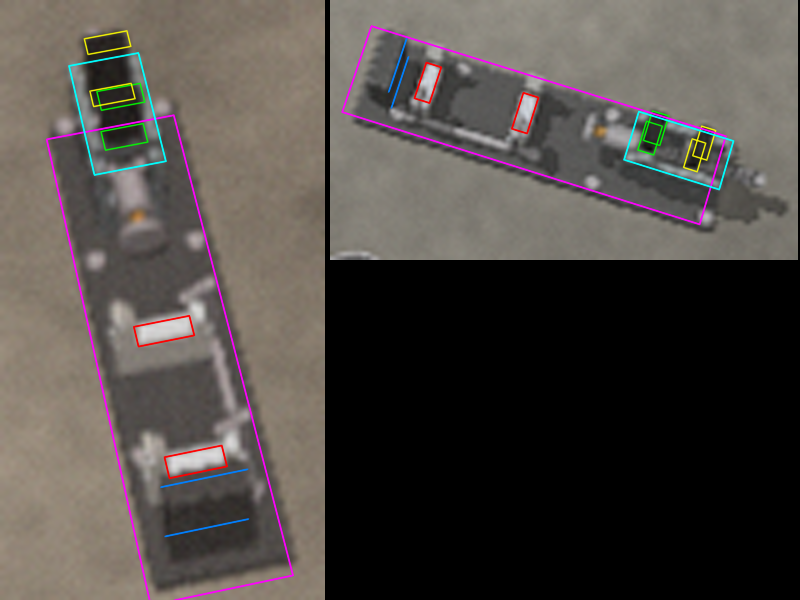

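The fit is good: the red fork floors and the posts sit on the image features to within about 1 px. Quick check of lateral offset and yaw on the plate's long edges.

```bash
python3 - <<'E'
from fit import *
p=np.load('p.npy')
for nm,D in(('scene',S),('top',T)):
    c=D['cam']; g=cv2.GaussianBlur(cv2.cvtColor(c['frame'],cv2.COLOR_RGB2GRAY),(0,0),.7).astype(np.float32)
    for y in(-42,42):
        R=[]
        for x in range(-200,105,4):
            o=np.arange(-8,8.01,.25); uv=proj(c,W(p,np.c_[np.full(len(o),x),y+o,np.full(len(o),12)])).astype(np.float32)
            v=cv2.remap(g,uv[:,:1],uv[:,1:],cv2.INTER_LINEAR).ravel(); d=np.gradient(v)*np.sign(y)
            i=d.argmax(); R.append((x,o[i],d[i]))
        R=np.array(R); R=R[R[:,2]>np.median(R[:,2])*.7]
        print(nm,y,[round(float(np.median(R[(R[:,0]>=a)&(R[:,0]<a+60),1])),2) if ((R[:,0]>=a)&(R[:,0]<a+60)).any() else None for a in range(-200,100,60)])
E
```

```text
core [0.4776 0.3164 0.0406 1.4662] 37.6078431372549
core [0.4778 0.3177 0.0362 1.4685] 25.807843137254903
core [0.4774 0.3168 0.04   1.4675] 65.85098039215686
off [0.5518 0.3095 0.0406 1.4393] 64.64313725490196
scene -42 [2.0, 2.25, 2.5, 3.25, 3.5]
scene 42 [3.75, 4.25, 4.75, 5.0, 5.25]
top -42 [7.0, 3.0, 4.25, 3.5, 3.25]
top 42 [6.25, 6.0, 6.75, 7.0, 7.0]
```

```bash
cat > ov2.py <<'E'
import sys; sys.argv=['x','tmp']
from ov import *
def lines(x0,y0,x1,y1,c,k,dim):
    im=cv2.resize(c['frame'][y0:y1,x0:x1][:,:,::-1],None,fx=k,fy=k,interpolation=cv2.INTER_CUBIC)
    im=np.clip(im.astype(float)*1.5,0,255).astype(np.uint8)
    for L,col in dim:
        cv2.polylines(im,[(((proj(c,W(p,L))-[x0,y0]+.5)*k-.5)*16).round().astype(np.int32)],False,col,1,cv2.LINE_AA,4)
    return im
D=[]
for s in(-45,45):
    D+=[([(s-7,-17,45),(s+7,-17,45),(s+7,17,45),(s-7,17,45),(s-7,-17,45)],(0,0,255))]
    D+=[([(s+7,-17,45),(s+7,-17,76)],(0,255,255)),([(s-7,-17,45),(s-7,-17,76)],(0,255,255)),([(s+7,17,45),(s+7,17,70)],(0,255,0)),([(s-7,17,45),(s-7,17,70)],(0,255,0))]
D+=[([(72,-25,12),(72,-25,80),(72,25,80),(72,25,12)],(255,128,0)),([(-58,30,28),(58,30,28)],(255,0,255))]
for x0,x1,z0,z1 in((-200,-188,85,138),(-160,-146,97,138)):
    D+=[([(x0,-13,z1),(x1,-13,z1),(x1,13,z1),(x0,13,z1),(x0,-13,z1)],(0,255,0)),([(x1,-13,z1),(x1,-13,z0),(x1,13,z0),(x1,13,z1)],(255,255,0))]
a=lines(253,205,303,275,S['cam'],8,D); b=lines(250,172,305,215,T['cam'],7,D)
e=lines(250,155,280,190,S['cam'],6,D); f=lines(320,190,356,220,T['cam'],6,D)
C=np.zeros((600,800,3),np.uint8); C[:560,:400]=a; C[:301,405:790]=b; C[310:520,405:585]=e; C[310:490,584:800]=f
cv2.imwrite('pics/z3.png',C)
E
python3 ov2.py>/dev/null
```

```text
(no output)
```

View pics/z3.png

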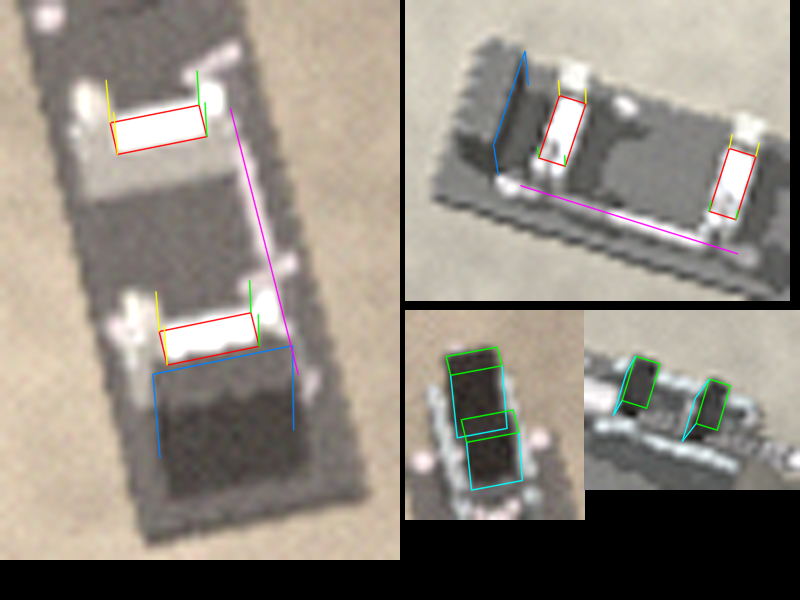

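Posts and forks agree. The plate, anvil and hinge bar suggest yaw +0.5° and +1.8 mm in clamp y, so I refine the clamp to (0.589, 0.030), 74.1°. Helper for the moves:

```bash
cat > go.py <<'E'
from h import *
from scipy.spatial.transform import Rotation as Ro
CX,CY,CA=0.5892,0.0297,74.1
def cw(x,y=0):
    a=np.radians(CA); return CX+(x*np.cos(a)-y*np.sin(a)),CY+(x*np.sin(a)+y*np.cos(a))
def to(x,y,z,yaw,s=None):
    s=s or bot.read_state(); R=np.array(s['tcp_rot']); a=np.radians(yaw); X=np.array([np.cos(a),np.sin(a),0]);Z=np.array([0,0,-1.])
    G=np.c_[X,np.cross(Z,X),Z]; d=R.T@(np.array([x,y,z])-s['position']); w=Ro.from_matrix(R.T@G).as_rotvec(degrees=True)
    print(d.round(4).tolist(),w.round(2).tolist(),'rows',np.linalg.norm(d)/.0417,np.linalg.norm(w)/7.16)
E
python3 -c "
from go import *
to(.47,-.1,.24,50); to(.4776,.317,.16,84.05)"
```

```text
[0.412, -0.3777, -0.0004] [-0.0, 0.0, -31.04] rows 13.404191121244013 4.335838143707681
[0.5547, -0.7696, 0.0796] [-0.0, 0.0, -65.09] rows 22.829939916022614 9.09142473233431
```

Call:
{"op": "play_rows", "data": {
  "motion": [
    [[0.412,-0.378,0,0,0,-31],[0.412,-0.378,0,0,0,-31],[0.412,-0.378,0,0,0,-31],[0.412,-0.378,0,0,0,-31],[0.412,-0.378,0,0,0,-31],[0.412,-0.378,0,0,0,-31],[0.412,-0.378,0,0,0,-31],[0.412,-0.378,0,0,0,-31]]
  ],
  "fingers": 0.06
}}

```text
time_s: 3.07
position: [0.3628, -0.2965, 0.2398]
tcp_rot: [[0.644, 0.765, 0.001], [0.765, -0.644, -0.001], [-0.0, 0.001, -1.0]]
force: [0.7, 0.6, 0.5]
opening: 0.694
grasp_force: 0.0
```

```bash
python3 -c "
from go import *
print(bot.read_state()['position'],bot.read_state()['time_s'])
to(.4776,.317,.16,84.05)"
```

```text
[ 0.36276156 -0.29649984  0.23983901] 3.0667
[0.5433, -0.3073, 0.0796] [0.05, 0.01, -34.14] rows 15.089711423970227 4.7677052078416935
```

Call:
{"op": "play_rows", "data": {
  "motion": [
    [[0.543,-0.307,0.08,0,0,-34.1],[0.543,-0.307,0.08,0,0,-34.1],[0.543,-0.307,0.08,0,0,-34.1],[0.543,-0.307,0.08,0,0,-34.1],[0.543,-0.307,0.08,0,0,-34.1],[0.543,-0.307,0.08,0,0,-34.1],[0.543,-0.307,0.08,0,0,-34.1],[0.543,-0.307,0.08,0,0,-34.1]]
  ]
}}

```text
time_s: 3.73
position: [0.423, 0.0288, 0.1973]
tcp_rot: [[0.104, 0.995, 0.001], [0.995, -0.104, -0.0], [-0.0, 0.001, -1.0]]
force: [0.4, -0.4, -0.2]
opening: 0.69
grasp_force: 0.0
```

```bash
python3 -c "
from go import *
print(bot.read_state()['position'],bot.read_state()['time_s'])
to(.4776,.317,.1,84.05)"
```

```text
[0.42301931 0.02875841 0.19726674] 3.7333
[0.2924, 0.0242, 0.0973] [0.07, 0.01, -0.01] rows 7.411704854698525 0.009565883269740847
```

Call:
{"op": "play_rows", "data": {
  "motion": [
    [[0.041,0.003,0,0,0,0],[0.082,0.007,0.0,0,0,0],[0.123,0.01,0.01,0,0,0],[0.164,0.014,0.03,0,0,0],[0.2,0.017,0.05,0,0,0],[0.235,0.02,0.07,0,0,0],[0.265,0.022,0.08,0,0,0],[0.292,0.024,0.09,0,0,0]]
  ]
}}

```text
time_s: 4.4
position: [0.4767, 0.3173, 0.1058]
tcp_rot: [[0.102, 0.995, -0.001], [0.995, -0.102, 0.0], [-0.0, -0.001, -1.0]]
force: [0.3, 0.0, 1.7]
opening: 0.686
grasp_force: 0.0
```

Call:
{"op": "play_rows", "data": {
  "motion": [
    [[0,0,0,0,0,0],[0,0,0,0,0,0]]
  ]
}}

```text
time_s: 4.57
position: [0.4765, 0.3159, 0.1064]
tcp_rot: [[0.101, 0.995, -0.001], [0.995, -0.101, -0.001], [-0.001, -0.001, -1.0]]
force: [-0.7, 0.7, 0.5]
opening: 0.689
grasp_force: 0.0
```

```bash
python3 -c "
from go import *
print(bot.read_state()['position'],bot.read_state()['time_s'],bot.read_state()['force'])
to(.4776,.317,.035,84.05)"
```

```text
[0.4764967  0.31592815 0.10635772] 4.5667 [-0.72809204  0.66724505  0.51510698]
[0.0012, 0.001, 0.0714] [-0.04, 0.04, 0.17] rows 1.7116138028428771 0.024938784879034264
```

Call:
{"op": "play_rows", "data": {
  "motion": [
    [[0.001,0.001,0.025,0,0,0],[0.001,0.001,0.045,0,0,0],[0.001,0.001,0.06,0,0,0],[0.001,0.001,0.071,0,0,0],[0.001,0.001,0.071,0,0,0]]
  ]
}}

```text
time_s: 4.98
position: [0.4768, 0.3139, 0.0347]
tcp_rot: [[0.105, 0.994, -0.004], [0.994, -0.105, -0.002], [-0.002, -0.004, -1.0]]
force: [-0.6, -0.6, -0.1]
opening: 0.69
grasp_force: 0.0
```

Call:
{"op": "play_rows", "data": {
  "motion": [
    [[0,0,0,0,0,0],[0,0,0,0,0,0],[0,0,0,0,0,0],[0,0,0,0,0,0],[0,0,0,0,0,0],[0,0,0,0,0,0]]
  ],
  "fingers": 0.02
}}

```text
time_s: 5.48
position: [0.4771, 0.3159, 0.0367]
tcp_rot: [[0.104, 0.995, -0.002], [0.995, -0.104, 0.0], [0.0, -0.002, -1.0]]
force: [-2.2, -0.2, 4.9]
opening: 0.342
grasp_force: 30.0
```

Call:
{"op": "play_rows", "data": {
  "motion": [
    [[0,0,-0.02,0,0,0],[0,0,-0.05,0,0,0],[0,0,-0.085,0,0,0],[0,0,-0.12,0,0,0],[0,0,-0.13,0,0,0],[0,0,-0.13,0,0,0]]
  ]
}}

```text
time_s: 5.98
position: [0.4799, 0.3166, 0.1694]
tcp_rot: [[0.103, 0.995, 0.007], [0.995, -0.103, 0.003], [0.004, 0.007, -1.0]]
force: [0.1, 0.2, -2.1]
opening: 0.334
grasp_force: 30.0
```

```bash
python3 -c "
from go import *
s=bot.read_state();print(s['position'],s['time_s'],s['force'],s['opening'])
x,y=cw(.001);print(x,y);to(x,y,.165,CA)"
```

```text
[0.47993034 0.31661261 0.16942231] 5.9833 [ 0.14766286  0.17238839 -2.06785053] 0.33447738869868476
0.5894739592186924 0.030661741309549212
[-0.2731, 0.1384, 0.0044] [0.37, -0.24, 9.97] rows 7.3440541948843165 1.3944157876254728
```

Call:
{"op": "play_rows", "data": {
  "motion": [
    [[-0.273,0.138,0.0,0,0,10],[-0.273,0.138,0,0,0,10],[-0.273,0.138,0,0,0,10],[-0.273,0.138,0,0,0,10],[-0.273,0.138,0,0,0,10],[-0.273,0.138,0,0,0,10],[-0.273,0.138,0,0,0,10],[-0.273,0.138,0,0,0,10]]
  ]
}}

```text
time_s: 6.65
position: [0.5884, 0.0243, 0.1639]
tcp_rot: [[0.279, 0.96, -0.001], [0.96, -0.279, -0.002], [-0.002, 0.0, -1.0]]
force: [0.9, 0.3, -2.6]
opening: 0.34
grasp_force: 30.0
```

Call:
{"op": "play_rows", "data": {
  "motion": [
    [[0,0,0,0,0,0],[0,0,0,0,0,0]]
  ]
}}

```text
time_s: 6.82
position: [0.5856, 0.0294, 0.1641]
tcp_rot: [[0.277, 0.961, -0.004], [0.961, -0.277, 0.001], [-0.0, -0.005, -1.0]]
force: [-0.5, 0.2, -1.4]
opening: 0.336
grasp_force: 30.0
```

```bash
cat > st.py <<'E'
from go import *
s=bot.read_state();print(np.round(s['position'],4),s['time_s'],np.round(s['force'],1),np.round(s['moment'],2),s['opening'])
R=np.array(s['tcp_rot']);print('yaw',np.degrees(np.arctan2(R[1,0],R[0,0])),'tilt',R[:2,2].round(4))
a=np.radians(CA); d=np.array(s['position'])[:2]-[CX,CY]; print('clamp xy',d@[np.cos(a),np.sin(a)],d@[-np.sin(a),np.cos(a)])
E
python3 st.py; python3 - <<'E'
from go import *
import pickle
D={}
for n in('scene','top'):
    c=cap(n); D[n]=(c,[(q['confidence'],q['pixels']) for q in finder.outline_of(n,'core')])
    for f,m in D[n][1]: v,u=np.nonzero(m); print(n,round(f,2),m.sum(),u.mean(),v.mean())
    print(proj(c,[[*cw(0),.16]]))
pickle.dump(D,open('c.pkl','wb'))
A=cv2.resize(D['scene'][0]['frame'][170:290,220:340],None,fx=4,fy=4)[:,:,::-1]
B=cv2.resize(D['top'][0]['frame'][150:240,240:320],None,fx=4,fy=4)[:,:,::-1]
W=np.zeros((480,800,3),np.uint8);W[:,:480]=A;W[:360,480:]=B;cv2.imwrite('pics/z4.png',W)
E
```

```text
[0.5856 0.0294 0.1641] 6.8167 [-0.5  0.2 -1.4] [-0.02 -0.07  0.01] 0.3363490870990461
yaw 73.91279637177263 tilt [-0.0044  0.0013]
clamp xy -0.0012709217042361914 0.0033747300509416435
scene 0.81 537 457.74301675977654 323.8193668528864
scene 0.78 331 331.8308157099698 177.9939577039275
scene 0.58 515 407.84271844660196 280.70291262135925
[[274.71753334 213.16544888]]
top 0.68 1138 325.24077328646746 209.2469244288225
top 0.65 261 313.5938697318008 269.17241379310343
top 0.6 306 142.6045751633987 278.1372549019608
top 0.42 284 237.26760563380282 154.2394366197183
[[284.52182909 186.6030919 ]]
```

View pics/z4.png

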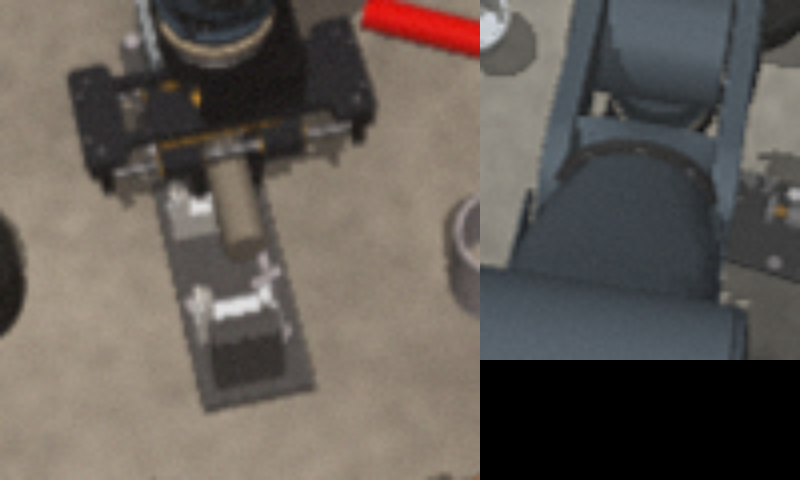

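The core is held and its visible end is at crop (240,245). I measure its lateral and axial position in the scene view against the hand pose.

```bash
cat > lat.py <<'E'
from go import *
c=cap('scene')
P=[]
s=bot.read_state(); P.append(s['position']); 
for _ in range(3): cap('top'); P.append(bot.read_state()['position'])
P=np.array(P); print('tcp',P.round(4).tolist()); m=P.mean(0); zc=m[2]+.002
a=np.radians(CA); d=m[:2]-[CX,CY]; print('clamp tcp',(d@[np.cos(a),np.sin(a)]).round(4),(d@[-np.sin(a),np.cos(a)]).round(4))
g=cv2.GaussianBlur(cv2.cvtColor(c['frame'],cv2.COLOR_RGB2GRAY),(0,0),.6).astype(np.float32)
def prof(pts):
    uv=proj(c,pts).astype(np.float32); return cv2.remap(g,uv[:,:1],uv[:,1:],cv2.INTER_LINEAR).ravel()
# predicted silhouette: lateral limits as seen; use model cylinder hull at core axis
o=np.arange(-.03,.0301,.001)
for x in (.035,.045,.055): print(x,prof(np.array([[*cw(x,q),zc] for q in o])).round().astype(int).tolist())
o=np.arange(.03,.1,.002); print('axial',prof(np.array([[*cw(q,.002),zc] for q in o])).round().astype(int).tolist())
E
python3 lat.py
```

```text
tcp [[0.586, 0.0316, 0.1658], [0.5862, 0.0314, 0.166], [0.5865, 0.0312, 0.1661], [0.5866, 0.031, 0.1662]]
clamp tcp 0.0008 0.0032
0.035 [134, 135, 136, 137, 138, 139, 140, 140, 140, 139, 139, 141, 142, 143, 143, 142, 138, 132, 125, 112, 101, 92, 91, 90, 94, 99, 104, 108, 112, 116, 119, 121, 123, 125, 126, 127, 128, 128, 128, 128, 127, 124, 120, 115, 110, 104, 97, 91, 85, 82, 81, 80, 83, 86, 91, 100, 108, 116, 123, 129, 131]
0.045 [125, 125, 125, 124, 124, 124, 124, 125, 125, 126, 126, 126, 126, 125, 124, 123, 121, 116, 112, 105, 96, 87, 88, 90, 92, 97, 102, 108, 112, 117, 120, 122, 124, 125, 126, 127, 128, 129, 130, 129, 128, 125, 121, 117, 111, 105, 99, 93, 88, 84, 81, 79, 82, 87, 91, 99, 108, 116, 121, 126, 128]
0.055 [82, 82, 81, 81, 81, 81, 81, 82, 82, 83, 83, 84, 85, 86, 86, 85, 84, 82, 79, 77, 77, 78, 80, 86, 92, 97, 102, 107, 109, 111, 114, 114, 116, 117, 117, 118, 119, 120, 121, 121, 120, 118, 114, 112, 108, 102, 97, 93, 88, 84, 84, 84, 86, 91, 97, 104, 111, 119, 124, 127, 130]
axial [123, 123, 123, 123, 123, 123, 123, 123, 124, 124, 124, 123, 119, 112, 100, 88, 78, 74, 72, 72, 72, 72, 73, 76, 81, 82, 82, 84, 92, 105, 125, 130, 130, 127, 145]
```

Call:
{"op": "play_rows", "data": {
  "motion": [
    [[0,0.003,0.02,0,0,0],[0,0.003,0.035,0,0,0],[0,0.003,0.05,0,0,0],[0,0.003,0.055,0,0,0],[0,0.003,0.055,0,0,0],[0,0.003,0.055,0,0,0],[0,0.003,0.055,0,0,0],[0,0.003,0.055,0,0,0]]
  ]
}}

```text
time_s: 7.88
position: [0.5906, 0.029, 0.1122]
tcp_rot: [[0.275, 0.962, 0.002], [0.962, -0.275, -0.0], [0.0, 0.002, -1.0]]
force: [0.5, -0.2, -2.2]
opening: 0.334
grasp_force: 30.0
```

```bash
python3 st.py
```

```text
[0.5906 0.029  0.1122] 7.8833 [ 0.5 -0.2 -2.2] [ 0.   -0.11 -0.02] 0.3339661466647982
yaw 74.06143549337719 tilt [ 0.0022 -0.0003]
clamp xy -0.0002737732164474397 -0.0015463561551172776
```

Call:
{"op": "play_rows", "data": {
  "motion": [
    [[0,-0.001,0.006,0,0,0],[0,-0.001,0.012,0,0,0],[0,-0.001,0.018,0,0,0],[0,-0.001,0.022,0,0,0],[0,-0.001,0.026,0,0,0],[0,-0.001,0.028,0,0,0]]
  ]
}}

```text
time_s: 8.38
position: [0.5926, 0.0284, 0.0845]
tcp_rot: [[0.275, 0.961, 0.009], [0.961, -0.275, -0.002], [0.001, 0.009, -1.0]]
force: [3.5, -1.3, 7.6]
opening: 0.333
grasp_force: 30.0
```

Call:
{"op": "play_rows", "data": {
  "motion": [
    [[0,0,0.003,0,0,0],[0,0,0.006,0,0,0],[0,0,0.009,0,0,0],[0,0,0.012,0,0,0],[0,0,0.012,0,0,0]]
  ]
}}

```text
time_s: 8.8
position: [0.5891, 0.0293, 0.0703]
tcp_rot: [[0.275, 0.961, 0.0], [0.961, -0.275, 0.0], [0.0, 0.0, -1.0]]
force: [3.9, 0.5, -1.8]
opening: 0.337
grasp_force: 30.0
```

```bash
python3 st.py
```

```text
[0.5891 0.0293 0.0703] 8.8 [ 3.9  0.5 -1.8] [-0.09 -0.7  -0.13] 0.336965422621861
yaw 74.0227546622123 tilt [0.0003 0.0002]
clamp xy -0.00044026327164179384 -6.123441443208418e-05
```

Call:
{"op": "play_rows", "data": {
  "motion": [
    [[0,0,0.003,0,0,0],[0,0,0.006,0,0,0],[0,0,0.009,0,0,0],[0,0,0.012,0,0,0],[0,0,0.013,0,0,0],[0,0,0.013,0,0,0],[0,0,0.013,0,0,0]]
  ]
}}

```text
time_s: 9.38
position: [0.5896, 0.0291, 0.0593]
tcp_rot: [[0.275, 0.961, 0.002], [0.961, -0.275, -0.0], [0.0, 0.002, -1.0]]
force: [3.1, -0.6, 7.3]
opening: 0.335
grasp_force: 30.0
```

```bash
python3 st.py
```

```text
[0.5896 0.0291 0.0593] 9.3833 [ 3.1 -0.6  7.3] [-0.21 -0.55 -0.18] 0.3351449633665121
yaw 74.03966447790187 tilt [ 0.002  -0.0003]
clamp xy -0.0004149410540920522 -0.0005665650325822809
```

The axis is at about 59.6 mm with an upward floor force, so the core is seated. Release it and lift away.

Call:
{"op": "play_rows", "data": {
  "motion": [
    [[0,0,0,0,0,0],[0,0,0,0,0,0],[0,0,0,0,0,0],[0,0,0,0,0,0],[0,0,0,0,0,0]]
  ],
  "fingers": 0.05
}}

```text
time_s: 9.8
position: [0.5874, 0.0296, 0.0574]
tcp_rot: [[0.274, 0.962, -0.003], [0.962, -0.274, 0.0], [-0.0, -0.003, -1.0]]
force: [-0.5, 0.0, 1.0]
opening: 0.554
grasp_force: 0.0
```

Call:
{"op": "play_rows", "data": {
  "motion": [
    [[0,0,-0.02,0,0,0],[0,0,-0.05,0,0,0],[0,0,-0.085,0,0,0],[0,0,-0.12,0,0,0],[0,0,-0.15,0,0,0],[0,0,-0.16,0,0,0],[0,0,-0.16,0,0,0]]
  ]
}}

```text
time_s: 10.38
position: [0.5903, 0.0292, 0.221]
tcp_rot: [[0.274, 0.962, 0.006], [0.962, -0.274, -0.001], [0.001, 0.006, -1.0]]
force: [-0.1, 0.1, 0.2]
opening: 0.576
grasp_force: 0.0
```

```bash
python3 st.py; python3 -c "
from go import *
x,y=cw(-.172);to(x,y,.22,CA-90);to(x,y,.22,CA+90);print(bot.read_state()['joint_positions'])"
```

```text
[0.5903 0.0292 0.221 ] 10.3833 [-0.1  0.1  0.2] [-0.02 -0.08 -0.03] 0.5760813732360455
yaw 74.07058355496768 tilt [ 0.0058 -0.0008]
clamp xy -0.00013402964126243196 -0.00120013081695394
[-0.1719, -0.0011, 0.0009] [0.22, -0.3, 89.97] rows 4.121661263215321 12.565773500701285
[-0.1719, -0.0011, 0.0009] [0.3, 0.22, -90.03] rows 4.121661263215321 12.574029482026077
[-7.98960130e+00  2.87126266e+01  8.84642423e+01  1.94513590e-03
  6.24864276e+01  7.93906187e+00]
```

Call:
{"op": "play_rows", "data": {
  "motion": [
    [[-0.162,-0.001,0,0,0,45],[-0.162,-0.001,0,0,0,45],[-0.162,-0.001,0,0,0,45],[-0.162,-0.001,0,0,0,45],[-0.162,-0.001,0,0,0,45],[-0.162,-0.001,0,0,0,45],[-0.162,-0.001,0,0,0,45],[-0.162,-0.001,0,0,0,45]]
  ],
  "fingers": 0.08
}}

```text
time_s: 11.05
position: [0.5416, -0.126, 0.2156]
tcp_rot: [[0.875, 0.484, -0.005], [0.484, -0.875, 0.002], [-0.003, -0.004, -1.0]]
force: [0.5, -0.5, -0.5]
opening: 0.915
grasp_force: 0.0
```

Call:
{"op": "play_rows", "data": {
  "motion": [
    [[0,0,0,0,0,45],[0,0,0,0,0,45],[0,0,0,0,0,45],[0,0,0,0,0,45],[0,0,0,0,0,45],[0,0,0,0,0,45],[0,0,0,0,0,45],[0,0,0,0,0,45]]
  ]
}}

```text
time_s: 11.72
position: [0.5424, -0.1255, 0.2164]
tcp_rot: [[0.962, -0.274, -0.003], [-0.274, -0.962, 0.001], [-0.004, -0.0, -1.0]]
force: [0.2, -0.3, -0.4]
opening: 0.917
grasp_force: 0.0
```

```bash
python3 st.py; python3 - <<'E'
from go import *
x,y=cw(-.162);to(x,y,.14,CA-90)
D={}
for n in('scene','top'): D[n]=cap(n)
A=cv2.resize(D['scene']['frame'][155:275,240:310],None,fx=5,fy=5,interpolation=cv2.INTER_CUBIC)[:,:,::-1]
B=cv2.resize(D['top']['frame'][165:240,245:365],None,fx=3.7,fy=3.7,interpolation=cv2.INTER_CUBIC)[:,:,::-1]
W=np.zeros((600,800,3),np.uint8);W[:,:350]=A;W[:B.shape[0],352:352+B.shape[1]]=B;cv2.imwrite('pics/z5.png',W)
E
```

```text
[ 0.5424 -0.1255  0.2164] 11.7167 [ 0.2 -0.3 -0.4] [-0.01  0.02  0.01] 0.9167714492956768
yaw -15.879672476410342 tilt [-0.0034  0.0015]
clamp xy -0.1620557265392406 0.0025193034423379237
[0.0028, -0.0, 0.0764] [-0.03, 0.21, 0.02] rows 1.8331483557691957 0.029856488542228835
```

View pics/z5.png

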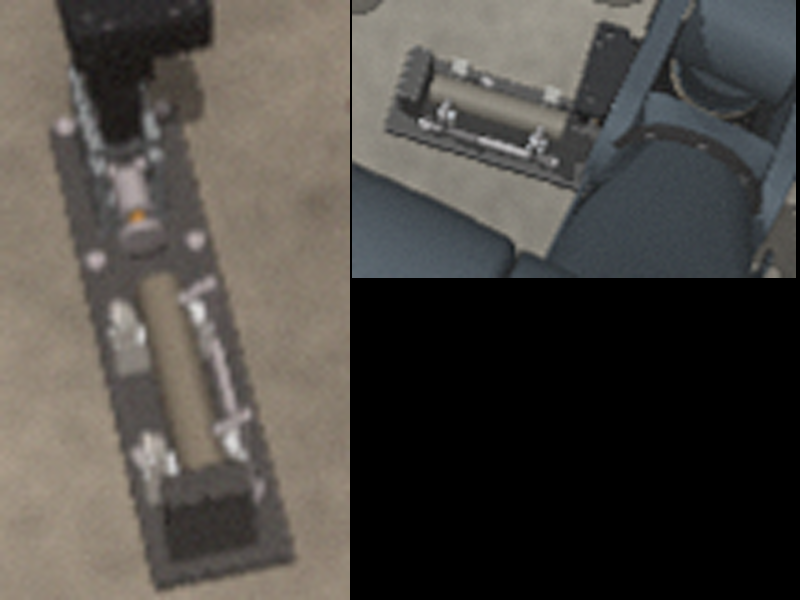

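The core lies in both forks with the jaw closed over it, and the pad disc at (142,240) is clear of the core end at (158,275). Straddle the posts.

Call:
{"op": "play_rows", "data": {
  "motion": [
    [[0.0025,0,0.03,0,0,0],[0.0025,0,0.055,0,0,0],[0.0025,0,0.07,0,0,0],[0.0025,0,0.08,0,0,0],[0.0025,0,0.09,0,0,0],[0.0025,0,0.096,0,0,0],[0.0025,0,0.096,0,0,0],[0.0025,0,0.096,0,0,0]]
  ]
}}

```text
time_s: 12.48
position: [0.5461, -0.127, 0.1223]
tcp_rot: [[0.962, -0.274, 0.0], [-0.274, -0.962, -0.0], [0.0, 0.0, -1.0]]
force: [-0.4, -0.6, 0.6]
opening: 0.919
grasp_force: 0.0
```

Call:
{"op": "play_rows", "data": {
  "motion": [
    [[0,0,0,0,0,0],[0,0,0,0,0,0],[0,0,0,0,0,0]]
  ],
  "fingers": 0.06
}}

```text
time_s: 12.73
position: [0.5463, -0.1277, 0.123]
tcp_rot: [[0.962, -0.274, 0.002], [-0.274, -0.962, -0.002], [0.002, 0.001, -1.0]]
force: [0.4, -0.8, 0.2]
opening: 0.769
grasp_force: 0.8
```

```bash
python3 st.py
```

```text
[ 0.5463 -0.1277  0.123 ] 12.7333 [ 0.4 -0.8  0.2] [-0.24  0.1  -0.02] 0.7693442130938796
yaw -15.918074634178993 tilt [ 0.0016 -0.0018]
clamp xy -0.16312736556464236 -0.0018558453572775843
```

Call:
{"op": "play_rows", "data": {
  "motion": [
    [[0,0,0,0,0,0],[0,0,0,0,0,0],[0,0,0,0,0,0],[0,0,0,0,0,0]]
  ],
  "fingers": 0.045
}}

```text
time_s: 13.07
position: [0.5462, -0.1285, 0.1229]
tcp_rot: [[0.962, -0.274, 0.001], [-0.274, -0.962, -0.003], [0.002, 0.003, -1.0]]
force: [-1.9, -5.5, 3.0]
opening: 0.542
grasp_force: 3.0
```

Call:
{"op": "play_rows", "data": {
  "motion": [
    [[0,0,0,0,0,0],[0,0,0,0,0,0],[0,0,0,0,0,0],[0,0,0,0,0,0]]
  ],
  "fingers": 0.035
}}

```text
time_s: 13.4
position: [0.5462, -0.1283, 0.1229]
tcp_rot: [[0.962, -0.274, 0.001], [-0.274, -0.962, -0.002], [0.002, 0.002, -1.0]]
force: [-1.0, -3.9, 1.4]
opening: 0.416
grasp_force: 4.3
```

```bash
python3 st.py; cat > gap.py <<'E'
from go import *
import sys
c=cap('scene')
g=cv2.GaussianBlur(cv2.cvtColor(c['frame'],cv2.COLOR_RGB2GRAY),(0,0),.5).astype(np.float32)
o=np.arange(-.14,-.03,.002); uv=proj(c,np.array([[*cw(q,.001),.072] for q in o])).astype(np.float32)
print(cv2.remap(g,uv[:,:1],uv[:,1:],cv2.INTER_LINEAR).ravel().astype(int).tolist())
f=c['frame'][190:230,255:295]; cv2.imwrite(f'pics/g{sys.argv[1]}.png',cv2.resize(f,None,fx=10,fy=10,interpolation=cv2.INTER_CUBIC)[:,:,::-1])
E
python3 gap.py 1
```

```text
[ 0.5462 -0.1283  0.1229] 13.4 [-1.  -3.9  1.4] [-0.73  0.29 -0.04] 0.4163049868493756
yaw -15.928911168125964 tilt [ 0.0013 -0.0025]
clamp xy -0.16378400408726893 -0.001931279207906464
[60, 80, 102, 126, 148, 156, 161, 162, 161, 160, 160, 161, 161, 162, 158, 149, 137, 125, 120, 118, 131, 143, 151, 148, 134, 118, 101, 97, 95, 94, 93, 88, 83, 79, 83, 92, 105, 117, 122, 125, 126, 127, 128, 128, 127, 127, 127, 127, 126, 126, 126, 126, 126, 127, 127, 127]
```

Call:
{"op": "play_rows", "data": {
  "motion": [
    [[0,0,0,0,0,0],[0,0,0,0,0,0],[0,0,0,0,0,0],[0,0,0,0,0,0],[0,0,0,0,0,0],[0,0,0,0,0,0],[0,0,0,0,0,0],[0,0,0,0,0,0]]
  ],
  "fingers": 0.08
}}

```text
time_s: 14.12
position: [0.5454, -0.1264, 0.1219]
tcp_rot: [[0.962, -0.275, -0.001], [-0.275, -0.962, 0.001], [-0.001, -0.001, -1.0]]
force: [-0.7, 0.3, -0.4]
opening: 0.892
grasp_force: 0.0
```

Call:
{"op": "play_rows", "data": {
  "motion": [
    [[0,0,0,0,0,0],[0,0,0,0,0,0],[0,0,0,0,0,0],[0,0,0,0,0,0],[0,0,0,0,0,0],[0,0,0,0,0,0],[0,0,0,0,0,0]]
  ],
  "fingers": 0.045
}}

```text
time_s: 14.7
position: [0.5451, -0.1282, 0.1219]
tcp_rot: [[0.962, -0.274, -0.002], [-0.274, -0.962, -0.002], [-0.001, 0.002, -1.0]]
force: [-2.3, -5.2, -0.6]
opening: 0.541
grasp_force: 3.0
```

Call:
{"op": "play_rows", "data": {
  "motion": [
    [[0,0,0,0,0,0],[0,0,0,0,0,0],[0,0,0,0,0,0],[0,0,0,0,0,0]]
  ],
  "fingers": 0.035
}}

```text
time_s: 15.03
position: [0.5452, -0.1281, 0.1219]
tcp_rot: [[0.962, -0.275, -0.001], [-0.275, -0.962, -0.001], [-0.001, 0.002, -1.0]]
force: [-2.2, -4.0, -0.7]
opening: 0.414
grasp_force: 4.3
```

```bash
python3 st.py;python3 gap.py 2
```

```text
[ 0.5452 -0.1281  0.1219] 15.0333 [-2.2 -4.  -0.7] [-0.66  0.35 -0.03] 0.4136654074104465
yaw -15.94244837325164 tilt [-0.0012 -0.0014]
clamp xy -0.1637779156698746 -0.000912253033419394
[50, 53, 55, 59, 62, 67, 72, 82, 94, 114, 131, 146, 156, 161, 163, 162, 161, 161, 161, 162, 162, 162, 156, 147, 135, 125, 115, 120, 126, 134, 139, 136, 126, 108, 101, 104, 111, 120, 123, 125, 125, 126, 127, 127, 127, 127, 126, 125, 124, 124, 126, 128, 127, 127, 126, 126]
```

Each stroke advances the pad about 16 mm, leaving about 8 mm to the core plus the core's slide to the anvil. Third stroke, in increments.

Call:
{"op": "play_rows", "data": {
  "motion": [
    [[0,0,0,0,0,0],[0,0,0,0,0,0],[0,0,0,0,0,0],[0,0,0,0,0,0],[0,0,0,0,0,0],[0,0,0,0,0,0],[0,0,0,0,0,0],[0,0,0,0,0,0]]
  ],
  "fingers": 0.08
}}

```text
time_s: 15.75
position: [0.5462, -0.1266, 0.1223]
tcp_rot: [[0.962, -0.275, 0.001], [-0.275, -0.962, 0.0], [0.001, -0.0, -1.0]]
force: [0.4, 0.1, -0.4]
opening: 0.889
grasp_force: 0.0
```

Call:
{"op": "play_rows", "data": {
  "motion": [
    [[0,0,0,0,0,0],[0,0,0,0,0,0],[0,0,0,0,0,0],[0,0,0,0,0,0],[0,0,0,0,0,0],[0,0,0,0,0,0],[0,0,0,0,0,0]]
  ],
  "fingers": 0.05
}}

```text
time_s: 16.33
position: [0.5456, -0.1283, 0.1222]
tcp_rot: [[0.962, -0.274, -0.0], [-0.274, -0.962, -0.002], [0.0, 0.002, -1.0]]
force: [-1.4, -5.7, -0.3]
opening: 0.586
grasp_force: 2.9
```

Call:
{"op": "play_rows", "data": {
  "motion": [
    [[0,0,0,0,0,0],[0,0,0,0,0,0],[0,0,0,0,0,0]]
  ],
  "fingers": 0.044
}}

```text
time_s: 16.58
position: [0.5456, -0.1284, 0.1222]
tcp_rot: [[0.962, -0.274, -0.0], [-0.274, -0.962, -0.002], [0.0, 0.002, -1.0]]
force: [-1.8, -5.6, 0.0]
opening: 0.515
grasp_force: 3.0
```

Call:
{"op": "play_rows", "data": {
  "motion": [
    [[0,0,0,0,0,0],[0,0,0,0,0,0],[0,0,0,0,0,0]]
  ],
  "fingers": 0.04
}}

```text
time_s: 16.83
position: [0.5455, -0.1288, 0.1222]
tcp_rot: [[0.962, -0.274, -0.001], [-0.274, -0.962, -0.003], [0.0, 0.003, -1.0]]
force: [-2.8, -8.0, -0.3]
opening: 0.471
grasp_force: 3.9
```

Call:
{"op": "play_rows", "data": {
  "motion": [
    [[0,0,0,0,0,0],[0,0,0,0,0,0],[0,0,0,0,0,0]]
  ],
  "fingers": 0.037
}}

```text
time_s: 17.08
position: [0.5455, -0.1289, 0.1222]
tcp_rot: [[0.962, -0.274, -0.001], [-0.274, -0.962, -0.003], [0.0, 0.003, -1.0]]
force: [-2.9, -7.0, 0.5]
opening: 0.434
grasp_force: 6.6
```

```bash
python3 st.py;python3 gap.py 3
```

```text
[ 0.5455 -0.1289  0.1222] 17.0833 [-2.9 -7.   0.5] [-1.16  0.48 -0.03] 0.4339986725899551
yaw -15.907895102518705 tilt [-0.0006 -0.0031]
clamp xy -0.1645217031461765 -0.0014014620181048432
[51, 53, 56, 59, 62, 66, 68, 70, 71, 66, 66, 71, 79, 91, 115, 138, 148, 158, 160, 163, 163, 164, 163, 162, 161, 161, 161, 155, 148, 134, 124, 122, 128, 140, 146, 149, 141, 132, 128, 126, 125, 125, 126, 125, 124, 125, 126, 125, 126, 126, 127, 128, 128, 127, 128, 128]
```

Call:
{"op": "play_rows", "data": {
  "motion": [
    [[0,0,0,0,0,0],[0,0,0,0,0,0],[0,0,0,0,0,0]]
  ],
  "fingers": 0.0355
}}

```text
time_s: 17.38
position: [0.5457, -0.1282, 0.1222]
tcp_rot: [[0.962, -0.274, -0.0], [-0.274, -0.962, -0.002], [0.0, 0.002, -1.0]]
force: [-1.0, -4.3, 0.1]
opening: 0.411
grasp_force: 7.2
```

Call:
{"op": "play_rows", "data": {
  "motion": [
    [[0,0,0,0,0,0],[0,0,0,0,0,0],[0,0,0,0,0,0]]
  ],
  "fingers": 0.034
}}

```text
time_s: 17.63
position: [0.5459, -0.1274, 0.1222]
tcp_rot: [[0.962, -0.275, 0.0], [-0.275, -0.962, -0.001], [0.001, 0.001, -1.0]]
force: [-0.7, -4.2, 0.2]
opening: 0.398
grasp_force: 7.4
```

```bash
python3 st.py;python3 gap.py 4
```

```text
[ 0.5459 -0.1274  0.1222] 17.6333 [-0.7 -4.2  0.2] [-0.88  0.23 -0.04] 0.3977337221905279
yaw -15.93475764225965 tilt [ 0.0003 -0.001 ]
clamp xy -0.16298710281019752 -0.0014049276042846434
[51, 52, 52, 58, 65, 71, 76, 78, 79, 74, 71, 68, 70, 75, 85, 98, 119, 141, 152, 161, 163, 163, 161, 160, 160, 160, 161, 161, 160, 153, 144, 131, 123, 121, 127, 140, 147, 152, 145, 138, 131, 127, 127, 126, 126, 126, 126, 127, 127, 126, 126, 128, 128, 128, 128, 128]
```

View pics/g4.png

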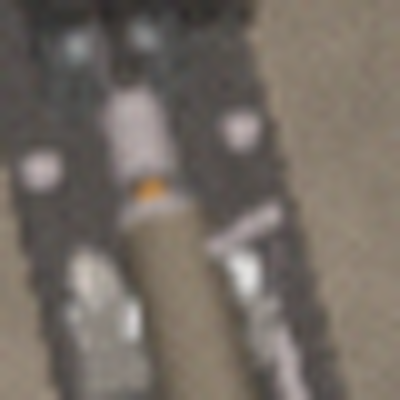

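The pad touches the core and is sliding it at a constant force of about 3.6 N. Fresh stroke, in small increments.

Call:
{"op": "play_rows", "data": {
  "motion": [
    [[0,0,0,0,0,0],[0,0,0,0,0,0],[0,0,0,0,0,0],[0,0,0,0,0,0],[0,0,0,0,0,0],[0,0,0,0,0,0],[0,0,0,0,0,0],[0,0,0,0,0,0]]
  ],
  "fingers": 0.08
}}

```text
time_s: 18.35
position: [0.5455, -0.1263, 0.122]
tcp_rot: [[0.961, -0.275, -0.001], [-0.275, -0.961, 0.001], [-0.001, -0.001, -1.0]]
force: [-0.4, -0.5, 0.3]
opening: 0.881
grasp_force: 0.0
```

Call:
{"op": "play_rows", "data": {
  "motion": [
    [[0,0,0,0,0,0],[0,0,0,0,0,0],[0,0,0,0,0,0],[0,0,0,0,0,0],[0,0,0,0,0,0],[0,0,0,0,0,0]]
  ],
  "fingers": 0.056
}}

```text
time_s: 18.85
position: [0.545, -0.1284, 0.1219]
tcp_rot: [[0.962, -0.274, -0.002], [-0.274, -0.962, -0.002], [-0.001, 0.003, -1.0]]
force: [-2.9, -6.7, -1.7]
opening: 0.655
grasp_force: 3.8
```

Call:
{"op": "play_rows", "data": {
  "motion": [
    [[0,0,0,0,0,0],[0,0,0,0,0,0],[0,0,0,0,0,0]]
  ],
  "fingers": 0.052
}}

```text
time_s: 19.1
position: [0.5448, -0.1291, 0.1219]
tcp_rot: [[0.962, -0.274, -0.002], [-0.274, -0.962, -0.003], [-0.001, 0.004, -1.0]]
force: [-3.6, -8.8, -1.0]
opening: 0.607
grasp_force: 4.5
```

Call:
{"op": "play_rows", "data": {
  "motion": [
    [[0,0,0,0,0,0],[0,0,0,0,0,0],[0,0,0,0,0,0]]
  ],
  "fingers": 0.049
}}

```text
time_s: 19.35
position: [0.5448, -0.1291, 0.1219]
tcp_rot: [[0.962, -0.274, -0.002], [-0.274, -0.962, -0.003], [-0.001, 0.004, -1.0]]
force: [-3.3, -8.9, -1.9]
opening: 0.563
grasp_force: 4.6
```

Call:
{"op": "play_rows", "data": {
  "motion": [
    [[0,0,0,0,0,0],[0,0,0,0,0,0],[0,0,0,0,0,0]]
  ],
  "fingers": 0.046
}}

```text
time_s: 19.6
position: [0.5447, -0.1294, 0.1219]
tcp_rot: [[0.962, -0.274, -0.002], [-0.274, -0.962, -0.004], [-0.001, 0.004, -1.0]]
force: [-4.1, -9.3, -1.9]
opening: 0.532
grasp_force: 5.1
```

Call:
{"op": "play_rows", "data": {
  "motion": [
    [[0,0,0,0,0,0],[0,0,0,0,0,0],[0,0,0,0,0,0]]
  ],
  "fingers": 0.043
}}

```text
time_s: 19.85
position: [0.5446, -0.1299, 0.1219]
tcp_rot: [[0.962, -0.273, -0.003], [-0.273, -0.962, -0.005], [-0.001, 0.005, -1.0]]
force: [-4.8, -11.2, -1.8]
opening: 0.499
grasp_force: 5.9
```

Call:
{"op": "play_rows", "data": {
  "motion": [
    [[0,0,0,0,0,0],[0,0,0,0,0,0],[0,0,0,0,0,0]]
  ],
  "fingers": 0.041
}}

```text
time_s: 20.1
position: [0.5445, -0.1302, 0.1219]
tcp_rot: [[0.962, -0.273, -0.003], [-0.273, -0.962, -0.005], [-0.001, 0.006, -1.0]]
force: [-5.5, -12.5, -1.5]
opening: 0.473
grasp_force: 6.5
```

```bash
python3 st.py;python3 gap.py 5
```

```text
[ 0.5445 -0.1302  0.1219] 20.1 [ -5.5 -12.5  -1.5] [-1.9   0.94 -0.12] 0.4726259042674762
yaw -15.849776522909513 tilt [-0.0029 -0.0051]
clamp xy -0.1660235191263167 -0.0008128868097835931
[52, 56, 61, 65, 69, 71, 72, 74, 74, 71, 70, 71, 71, 73, 75, 77, 80, 82, 104, 125, 143, 156, 160, 161, 159, 160, 162, 163, 165, 163, 161, 157, 148, 137, 127, 119, 129, 141, 145, 145, 135, 128, 126, 126, 127, 128, 127, 127, 127, 127, 128, 128, 128, 129, 129, 129]
```

Call:
{"op": "play_rows", "data": {
  "motion": [
    [[0,0,0,0,0,0],[0,0,0,0,0,0],[0,0,0,0,0,0]]
  ],
  "fingers": 0.039
}}

```text
time_s: 20.4
position: [0.5447, -0.1297, 0.1219]
tcp_rot: [[0.962, -0.274, -0.002], [-0.274, -0.962, -0.004], [-0.001, 0.005, -1.0]]
force: [-3.5, -9.3, -1.1]
opening: 0.453
grasp_force: 10.5
```

Call:
{"op": "play_rows", "data": {
  "motion": [
    [[0,0,0,0,0,0],[0,0,0,0,0,0],[0,0,0,0,0,0]]
  ],
  "fingers": 0.038
}}

```text
time_s: 20.65
position: [0.5448, -0.1292, 0.1219]
tcp_rot: [[0.962, -0.274, -0.002], [-0.274, -0.962, -0.004], [-0.001, 0.004, -1.0]]
force: [-4.7, -8.3, -1.9]
opening: 0.443
grasp_force: 13.0
```

```bash
python3 st.py;python3 gap.py 6
```

```text
[ 0.5448 -0.1292  0.1219] 20.65 [-4.7 -8.3 -1.9] [-1.5   0.66 -0.08] 0.4430583398606066
yaw -15.883721025147622 tilt [-0.0022 -0.0035]
clamp xy -0.16500045423450532 -0.000826729770762473
[51, 52, 53, 59, 66, 70, 73, 75, 77, 74, 71, 70, 70, 71, 69, 69, 71, 73, 87, 104, 131, 151, 157, 160, 161, 161, 162, 163, 164, 164, 162, 161, 157, 150, 141, 131, 133, 139, 144, 145, 136, 130, 127, 126, 125, 127, 128, 128, 128, 128, 127, 126, 126, 127, 127, 127]
```

Call:
{"op": "play_rows", "data": {
  "motion": [
    [[0,0,0,0,0,0],[0,0,0,0,0,0],[0,0,0,0,0,0],[0,0,0,0,0,0]]
  ]
}}

```text
time_s: 21.03
position: [0.5448, -0.1292, 0.1219]
tcp_rot: [[0.962, -0.274, -0.002], [-0.274, -0.962, -0.003], [-0.001, 0.004, -1.0]]
force: [-4.4, -7.6, -2.0]
opening: 0.442
grasp_force: 13.2
```

```bash
python3 - <<'E'
from h import *
c=cap('scene'); cv2.imwrite('pics/z6.png',cv2.resize(c['frame'][155:275,240:310],None,fx=5,fy=5,interpolation=cv2.INTER_CUBIC)[:,:,::-1])
s=bot.read_state();print(s['force'],s['grasp_force'],s['opening'])
E
```

```text
[-4.2148578  -8.94227118 -1.57629743] 13.162936546182209 0.4384298353542307
```

View pics/z6.png

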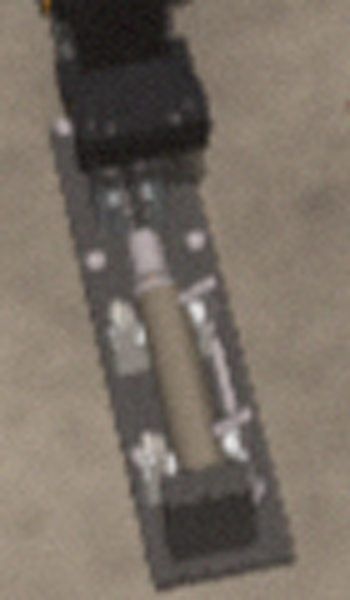

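The pad at (150,280) presses the core, whose other end is at the anvil at (205,470). The jaw is closed and the trigger force is steady at about 17.6 N, which puts about 11.5 N on the pad. Handing in.

```bash
python3 -c "
from rig import bot
print(bot.hand_in())"
```

```text
the job is handed in; nothing more can be done
None
```

I handed the job in at about 21 s of the 61 s allowed. The core is seated in the fork clips under the closed jaw, and the trigger is still squeezed. I estimate the pad at about 11.5 N (roughly halfway in) from the finger forces. `hand_in()` returned no verdict, so I can't confirm the pass.

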